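# Get the biscuit cutter out from behind the canisters

## Robot

A 6-joint arm with a two-finger parallel gripper is mounted at the origin on the work surface. World frame = base frame: x ahead of the robot, y to its left, z up, the work surface at z = 0. Lengths are in mm, angles in degrees, forces in N, time in s.
With the tool pointing down it reaches from about 350 to 850 mm from the base axis. Payload 8.1 kg.
Tool frame: the origin (TCP) lies midway between the tips of the shut fingers; the grasp point (between the pads) lies 19 mm behind it; z points along the fingers, y is the line along which they close (so a half turn about z gives the same grasp; the last joint's range is limited). The gripper opens to 85 mm and grips with 20 to 120 N. Pads are 22 mm wide; open, the fingers measure 114 mm over their backs; the gripper's body (76 mm by 85 mm) begins 54 mm behind the grasp point. The pads swing forward as they close: fully open they stand 13 mm farther back than shut.
Start: joints at [-77.888, 7.471, 85.268, -0, 87.261, -4.893], TCP at [175.497, -573.765, 231.292] pointing down, gripper open.
Joint ranges: [-169.43, 169.43], [-51.17, 129.36], [1.28, 143.12], [-76.62, 256.62], [0, 156.53], [-152.29, 152.29]. Speed limits (degrees/s): [136.94, 136.94, 159.86, 180, 180, 180].

## Interface

Orientations are given as [roll, pitch, yaw] about the fixed x, y, z axes, in that order (R = Rz(yaw) Ry(pitch) Rx(roll)).
In Python, from bench import r gives the robot as it stands.
- The arm moves only by the tool apply_moves, never from a script. Its argument "steps" is a list of rows, each a list of 7 numbers: the opening, from -1 (shut) to 1 (fully open), then the shift along the tool's x, y, z in mm, then the turn, a rotation vector about the tool's x, y, z in units of 5 degrees (1.0 is 5 degrees). A call has exactly 8 rows; each row shifts and turns the commanded pose from where the row before left it, along the tool's axes as they then stand; what a row does not reach is not made up. A row lasts 1/10 s, in which the tool goes at most 50 mm and 8.59 degrees, less where a joint would pass 70% of its speed; a pose out of reach is approached as far as the arm can. A call is refused whole if a number of a shift passes 50 or a number of a turn 1, either way. A call with a gripper value outside its range is refused whole. The fingers move at their own pace and stop on an object; "squeeze" is the grip in N (left out, the last holds). Time passes only in rows, so rows that do not move let the fingers close, or fill a call up. It gives the time, the measured TCP pose, the force, the opening and the grip force at its end, in the units of the state.
- r.sense(): the state, without advancing time (a new reading comes with each control period).
- r.snapshot(name): name is "scene" or "top" or "wrist"; returns a dict with "color" (420x560x3 uint8, blue, green, red), "depth" (420x560 float32, mm along the optical axis (not along the pixel's ray), 0 where there is no reading), "mtx" (3x3 intrinsics, pixels), "dist" ([k1, k2, p1, p2, k3] as OpenCV has them; the pictures are not rectified), "T" (4x4, takes a point from camera to world coordinates); the wrist camera has in their place "hand_eye" (4x4, takes a point from camera to tool coordinates, whose origin is the TCP and whose axes are the flange's). Camera axes: x right, y down, z forward; pixel columns grow to the right and rows downward; lengths in mm; the calibration is good to about 2 mm. A picture is of the moment at which its call begins: read the wrist's pose just before it.
- r.hand_in(): hands the job in; it is judged then, once.
The state is a dict: "time": time; "joint_pos": joint angles; "qd": joint speeds; "joint_efforts": joint torques, N m; "tool_pos": TCP position; "tcp_rot": TCP orientation; "ft_force": force on the tool from outside, world axes, zero at the start; "wrist_torque": the same for the moment, N m; "finger_gap": finger opening in mm; "grip_force": force on a finger pad.
Only numpy, scipy, OpenCV 4.12 (cv2) and the standard library are available. Lean on these libraries where they do the work, as an engineer would, in place of code of your own. Each camera call takes 0.05 s, during which the arm holds its last target. There are 200 camera calls.

## Task

The biscuit cutter is stuck behind the row of three containers in the wooden caddy. Stand all three containers on the chopping board, then, while they are there, lift out the cutter and set it down flat in the shallow white dish, and finally put each container back upright on the very cork spot it came from. Leave the ramekin and the timer where they are, and do not tip anything over.

Things in the scene. Friction and masses are not known exactly. Their poses are not given: they have to be found in the camera images.
- steel_canister: Round steel canister, 58 mm diameter, straight sides 118 mm high, small black knob on top up to 132 mm. Loose, 0.2 to 0.42 kg. Stands upright on one of the three cork spots in the front row of the caddy at the start. Origin: centre of its underside, z up.
- square_canister: Square white ceramic canister with a wooden lid, 56 by 56 mm (the lid overlaps by 1 mm all round), 114 mm high with lid. Loose, 0.25 to 0.49 kg. Stands on one of the three cork spots in the front row at the start, its sides within 5 degrees of the caddy's sides. Origin: centre of its underside, x and y square to its sides, z up.
- bottle: Round amber glass bottle with a black cap, 52 mm diameter up to 100 mm high, then a shoulder to a narrow neck (26 mm) and a 30 mm cap, 124 mm high in all. Loose, 0.2 to 0.39 kg. Stands on one of the three cork spots in the front row at the start. Origin: centre of its underside, z up.
- cutter: Biscuit cutter: steel ring, 66 mm outside diameter, 22 mm high, open below, with a light wooden grip bar across the top: along the cutter's y, 14 mm wide (x), 64 mm long, from 20 to 48 mm above the ring's lower edge. Loose, 0.09 kg. Flat in the middle of the caddy's back row, 69 mm behind the middle container, bar within 0.2 rad of the caddy's y. Origin: centre of the lower edge, z up.
- caddy: Fixed open dark wooden tray, 162 mm (x) by 250 mm (y), rim 22 mm high, floor 8 mm above the counter. Flush light cork spots of 68 mm diameter in its front row at x = -34, y = -80, 0, 80 mm, one container on each, in any order. Back row at x = 35 mm: cutter in the middle, ramekin and timer beside it. Origin: centre of its underside; front (-x) faces the robot, turned by up to 0.2 rad.
- board: Fixed light wooden chopping board lying on the counter to one side of the caddy (left or right), 280 mm (its x) by 120 mm (its y), top 18 mm above the counter. The side area for the containers; its long side runs about away from the robot. Origin: centre of its underside.
- dish: Fixed shallow round white dish on the other side of the caddy, 112 mm outside diameter at the rim, rim 14 mm high, inner floor 6 mm above the counter, flat inside over about 96 mm diameter. Origin: centre of its underside.
- ramekin: Small round white cup, 58 mm diameter, 38 mm high, in the back row of the caddy beside the cutter. Loose, to be left alone. Origin: centre of its underside.
- timer: Round white and grey kitchen timer, 54 mm diameter, 47 mm high, in the back row of the caddy beside the cutter. Loose, to be left alone. Origin: centre of its underside.

How it is judged (in metres and radians):
On the way, in this order (a step that is already met when the one before it is completed fails the run):
1. all three containers stand upright and released on the chopping board, the cutter still in the caddy (x of steel_canister in the frame of board between -0.14 and 0.14 m and y of steel_canister in the frame of board between -0.06 and 0.06 m and z of steel_canister in the frame of board between 0.013 and 0.024 m and angle between each of steel_canister, square_canister, bottle's own z axis and vertical below 0.1 rad and linear speed of each of steel_canister, square_canister, bottle below 0.03 m/s and x of square_canister in the frame of board between -0.14 and 0.14 m and y of square_canister in the frame of board between -0.06 and 0.06 m and z of square_canister in the frame of board between 0.013 and 0.024 m and x of bottle in the frame of board between -0.14 and 0.14 m and y of bottle in the frame of board between -0.06 and 0.06 m and z of bottle in the frame of board between 0.013 and 0.024 m and contact force between the fingers and steel_canister below 0.1 N and contact force between the fingers and square_canister below 0.1 N and contact force between the fingers and bottle below 0.1 N and distance of cutter from where it was at the start of the episode below 0.03 m), for 0.2 s.
2. the cutter lies flat and released in the dish while the containers stand on the board (horizontal distance between cutter and dish below 0.02 m and z of cutter in the frame of dish between 0.002 and 0.011 m and angle between each of cutter, steel_canister, square_canister, bottle's own z axis and vertical below 0.1 rad and linear speed of each of cutter, steel_canister, square_canister, bottle below 0.03 m/s and x of steel_canister in the frame of board between -0.14 and 0.14 m and y of steel_canister in the frame of board between -0.06 and 0.06 m and z of steel_canister in the frame of board between 0.013 and 0.024 m and x of square_canister in the frame of board between -0.14 and 0.14 m and y of square_canister in the frame of board between -0.06 and 0.06 m and z of square_canister in the frame of board between 0.013 and 0.024 m and x of bottle in the frame of board between -0.14 and 0.14 m and y of bottle in the frame of board between -0.06 and 0.06 m and z of bottle in the frame of board between 0.013 and 0.024 m and contact force between the fingers and cutter below 0.1 N), for 0.2 s.
At the end, for the whole second after the job is handed in: Each container stands upright within 15 mm of where it stood at the start, the cutter lies flat on the floor of the dish (centres within 20 mm), the ramekin and the timer are within 30 mm of where they were, and everything is at rest and let go (distance of each of steel_canister, square_canister, bottle from where it was at the start of the episode below 0.015 m and angle between each of steel_canister, square_canister, bottle, cutter's own z axis and vertical below 0.1 rad and linear speed of each of steel_canister, square_canister, bottle, cutter below 0.03 m/s and horizontal distance between cutter and dish below 0.02 m and z of cutter in the frame of dish between 0.002 and 0.011 m and distance of each of ramekin, timer from where it was at the start of the episode below 0.03 m); the robot touches nothing.
It fails at once if a container or the cutter is tipped over (beyond 35 degrees) (angle between any of steel_canister, square_canister, bottle, cutter's own z axis and vertical above 0.61 rad).
It fails at once if the ramekin or the timer is displaced by more than 30 mm or tipped over (distance of any of ramekin, timer from where it was at the start of the episode above 0.03 m or angle between any of ramekin, timer's own z axis and vertical above 0.61 rad).
It also fails if it takes over 136 s, if anything falls off the work surface, if the arm or the gripper's body presses on something with over 40 N, if the wrist force passes 120 N, or if a joint passes its speed limit or range.

## Working session

There is one attempt and no reset: what is moved stays moved. The work goes in short steps, Python scripts to look and compute and a tool call to move; the robot and the scene stay as the last step left them, time stands still between calls to the robot, and variables do not carry over. Pictures are saved under pics/ and viewed, at most 14 in all, crops included, and the job is handed in when it is done.

Besides the shell and the picture viewer there is one more tool, called after ">>>" as name([rows], argument=value, ...), one row to a line, values as JSON. apply_moves: Moves the arm, as the interface text tells. Its arguments: {"type":"object","properties":{"steps":{"type":"array"},"squeeze":{"type":"number"}},"required":["steps"]}

```bash
mkdir -p pics; ls; python3 - <<'E'
from bench import r
import cv2,numpy as np,pickle
s=r.sense();print(s)
for n in("top","scene"):
    d=r.snapshot(n);cv2.imwrite(f"pics/{n}0.png",d["color"]);pickle.dump(d,open(f"{n}0.pkl","wb"))
    print(n,d["mtx"].tolist(),d["dist"],d["T"].round(3).tolist(),(d["depth"]>0).mean())
E
```

```text
pics
{'time': 0.0, 'joint_pos': array([-7.78878862e+01,  7.51502681e+00,  8.53307638e+01,  2.11651506e-03,
        8.72621234e+01, -4.89389376e+00]), 'qd': array([ 0.09129422,  0.12726925,  0.05095577,  0.03449738, -0.03501919,
       -0.08111525]), 'joint_efforts': array([-1.82345084e-03, -5.69400537e+01, -5.00556993e+01, -4.48512310e-04,
        1.46819896e-02,  1.19047615e-05]), 'tool_pos': array([ 175.39056401, -573.20410559,  230.23106302]), 'tcp_rot': array([-1.79892660e+02, -1.13124180e-02,  1.70058939e+01]), 'ft_force': array([-0.03211342,  0.71644631, -0.08019663]), 'wrist_torque': array([-0.00822219,  0.00125084,  0.01824404]), 'grip_force': 0.0, 'finger_gap': 85.15514235336026}
top [[410.84006353221906, 0.0, 281.57601187104177], [0.0, 410.84006353221906, 208.7607781121826], [0.0, 0.0, 1.0]] [-0.07781934  0.          0.          0.          0.        ] [[0.028, -0.993, 0.117, 459.2], [-1.0, -0.027, 0.008, -11.9], [-0.005, -0.117, -0.993, 989.648], [0.0, 0.0, 0.0, 1.0]] 0.9961224489795918
scene [[497.3177348351017, 0.0, 278.9939366972978], [0.0, 497.3177348351017, 211.43618433134884], [0.0, 0.0, 1.0]] [-0.0881885  0.         0.         0.         0.       ] [[-0.805, 0.358, -0.474, 1011.001], [0.594, 0.476, -0.649, 651.474], [-0.007, -0.803, -0.596, 610.204], [0.0, 0.0, 0.0, 1.0]] 0.9961479591836735
```

View pics/top0.png

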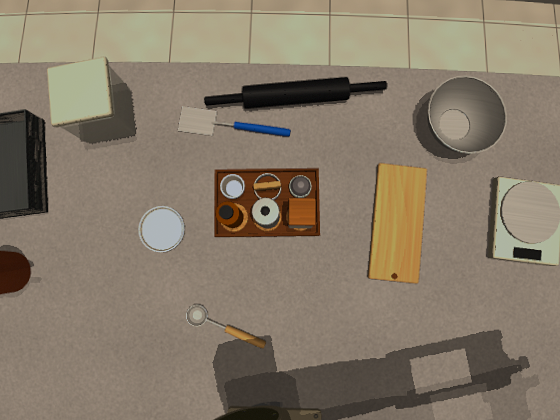

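View pics/scene0.png

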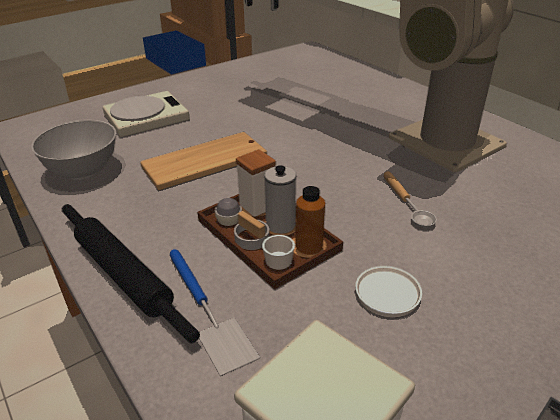

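```bash
cat > h.py <<'E'
import cv2,numpy as np,pickle
def cloud(d,T=None):
    T=d["T"] if T is None else T
    h,w=d["depth"].shape
    uv=np.stack(np.meshgrid(np.arange(w),np.arange(h)),-1).reshape(-1,1,2).astype(np.float64)
    n=cv2.undistortPoints(uv,d["mtx"],d["dist"]).reshape(h,w,2)
    z=d["depth"].astype(float)[...,None]
    P=np.concatenate([n*z,z],-1)@T[:3,:3].T+T[:3,3]
    P[d["depth"]==0]=np.nan
    return P
def ray(d,px,zp,T=None):
    T=d["T"] if T is None else T
    n=cv2.undistortPoints(np.array(px,float).reshape(-1,1,2),d["mtx"],d["dist"]).reshape(-1,2)
    v=np.c_[n,np.ones(len(n))]@T[:3,:3].T;o=T[:3,3]
    return o+v*((zp-o[2])/v[:,2])[:,None]
def rect(P):
    (c,s,a)=cv2.minAreaRect(P[:,:2].astype(np.float32));return np.round(c,1),np.round(s,1),round(a,2)
E
python3 - <<'E'
from h import *
d=pickle.load(open("top0.pkl","rb"));P=cloud(d)
g=P[280:300,100:200];print("counter z",np.nanmedian(g[...,2]),np.nanstd(g[...,2]))
for n in("top","scene"):
    d=pickle.load(open(n+"0.pkl","rb"));P=cloud(d).reshape(-1,3);hsv=cv2.cvtColor(d["color"],cv2.COLOR_BGR2HSV).reshape(-1,3)
    reg=(P[:,0]>330)&(P[:,0]<720)&(P[:,1]>-450)&(P[:,1]<330)
    def sel(m,t):
        Q=P[reg&m]; 
        if len(Q)<4: print(n,t,len(Q));return
        print(n,t,len(Q),"mean",Q.mean(0).round(1),"mid",((Q.max(0)+Q.min(0))/2).round(1),"ext",np.ptp(Q,0).round(1),rect(Q))
    z=P[:,2]
    b=(P[:,1]<-200)&(hsv[:,1]>80)&(hsv[:,2]>100)&(z>8)&(z<30)
    sel(b,"board")
    c=(P[:,1]<200)&(P[:,1]>-160)&(P[:,0]>400)
    sel(c&(z>114)&(z<140),"tops")
    for lo,hi,t in((-160,-60,'square'),(-48,25,'steel'),(30,130,'bottle')):
        sel(c&(z>112)&(z<145)&(P[:,1]>lo)&(P[:,1]<hi),t)
    sel(c&(z>14)&(z<29)&(hsv[:,1]>60),"caddyrim")
    sel((P[:,1]>130)&(P[:,1]<320)&(z>9)&(z<20),"dishrim")
    sel((P[:,1]>130)&(P[:,1]<320)&(hsv[:,2]>150)&(z<25),"dishwhite")
    sel(c&(P[:,0]>515)&(z>44)&(z<70),"back-high")
E
python3 - <<'E'
import cv2
i=cv2.imread("pics/top0.png");cv2.imwrite("pics/topz.png",cv2.resize(i[150:300,130:440],None,fx=2.5,fy=2.5,interpolation=2))
E
```

```text
counter z 1.1715311189185513 1.7635180838343447
top board 5735 mean [ 547.2 -282.4   18.8] mid [ 550.3 -283.4   16.7] ext [284.2 139.7  16. ] (array([ 549.4, -283.8]), array([121.2, 280. ]), 84.96)
top tops 1554 mean [555.6   5.4 125.3] mid [557.   28.5 126.9] ext [ 59.  210.4  25.8] (array([556.6,  28.7]), array([ 58.1, 210.1]), 1.36)
top square 211 mean [558.1 -68.6 123. ] mid [558.4 -68.6 123.1] ext [56.2 16.2  9.1] (array([558.5, -68.6]), array([56.1, 15.4]), 1.13)
top steel 614 mean [556.6 -14.4 124.6] mid [556.9 -11.5 127.7] ext [58.2 72.9 28. ] (array([556.9, -11.5]), array([56. , 74.5]), 1.81)
top bottle 599 mean [553.1  76.7 126.3] mid [556.5  79.8 128.1] ext [58.  98.8 31.8] (array([557.1,  79.8]), array([98.5, 58. ]), 89.26)
top caddyrim 1069 mean [593.7  36.7  22.4] mid [589.5  33.6  21.5] ext [170.8 256.   14.9] (array([590.,  33.]), array([162.8, 250.9]), 2.32)
top dishrim 619 mean [531.2 230.   12.2] mid [497.8 225.   14.5] ext [335.6 189.9  10.9] (array([498.2, 225.1]), array([189.5, 335.6]), 89.59)
top dishwhite 1401 mean [512.9 276.1   7.7] mid [478.1 225.2   7.7] e
[... 809 characters left out ...]
 [558.5  76.8 124. ] mid [556.8  80.1 125.8] ext [58.5 99.9 27.5] (array([556.5,  80.1]), array([58.5, 99.8]), 0.35)
scene caddyrim 1332 mean [613.8  81.   20. ] mid [588.4  35.2  21.4] ext [170.8 255.6  14.9] (array([588.7,  33.8]), array([162.9, 252.8]), 2.42)
scene dishrim 982 mean [552.5 198.7  13.7] mid [498.2 224.9  14.5] ext [335.6 189.7  11. ] (array([498.2, 224.9]), array([189.7, 335.6]), 89.99)
scene dishwhite 2740 mean [518.6 260.3   4.2] mid [520.2 225.1   7. ] ext [379.4 189.7  23. ] (array([520.2, 225.1]), array([379.4, 189.7]), 0.0)
scene back-high 1491 mean [591.3  42.8  54.3] mid [590.2  34.5  57. ] ext [116.1 216.   25.9] (array([594.6,  35. ]), array([115.2, 215.6]), 2.82)
```

View pics/topz.png

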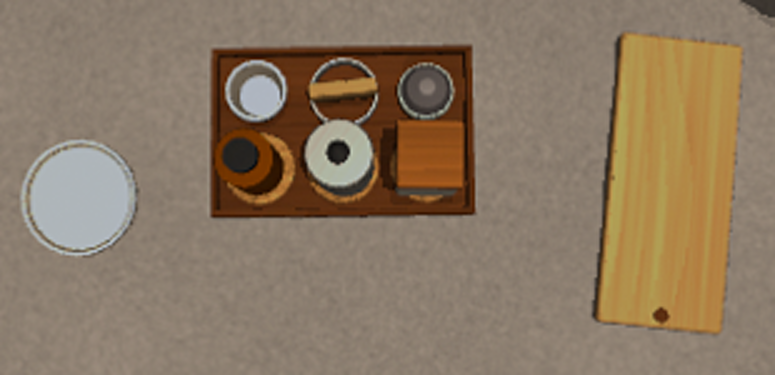

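```bash
python3 - <<'E'
from h import *
for n in("top","scene"):
    d=pickle.load(open(n+"0.pkl","rb"));P=cloud(d).reshape(-1,3);hsv=cv2.cvtColor(d["color"],cv2.COLOR_BGR2HSV).reshape(-1,3)
    z=P[:,2];x,y=P[:,0],P[:,1]
    def sel(m,t):
        Q=P[m]
        if len(Q)<5: print(n,t,len(Q));return
        (c,rr)=cv2.minEnclosingCircle(Q[:,:2].astype(np.float32))
        print(n,t,len(Q),"mean",Q.mean(0).round(1),"mid",((Q.max(0)+Q.min(0))/2).round(1),"ext",np.ptp(Q,0).round(1),rect(Q),"circ",np.round(c,1),round(rr,1))
    sel((abs(x-558)<45)&(y>-90)&(y<-12)&(z>115),"square")
    sel((abs(x-555)<45)&(y>-5)&(y<70)&(z>118)&(z<134),"steel")
    sel((abs(x-555)<45)&(y>-5)&(y<70)&(z>134.5),"knob")
    sel((abs(x-552)<45)&(y>80)&(y<150)&(z>122),"cap")
    sel((x>590)&(x<665)&(y>-3)&(y<72)&(z>46)&(z<64)&(hsv[:,1]>70),"bar")
    sel((x>590)&(x<665)&(y>72)&(y<160)&(z>36)&(z<56),"back+y")
    sel((x>590)&(x<665)&(y<-3)&(y>-90)&(z>40)&(z<66),"back-y")
    sel((x>400)&(x<600)&(y>210)&(y<345)&(z>10)&(z<20),"dishrim")
    sel((x>430)&(x<570)&(y>180)&(y<345)&(hsv[:,2]>140)&(z<25)&(hsv[:,1]<60),"dishwhite")
    w=(hsv[:,1]>100)&(hsv[:,0]<20)&(hsv[:,2]>60)
    for zz in (80,50,30): sel((abs(x-552)<45)&(y>75)&(y<155)&(abs(z-zz)<10),f"bottle z{zz}")
E
```

```text
top square 739 mean [557.5 -47.6 123. ] mid [557.9 -47.6 121.6] ext [57.2 58.2 11.9] (array([558. , -47.5]), array([56.1, 57.7]), 1.33) circ [557.9 -47.5] 38.6
top steel 540 mean [555.5  29.7 126.6] mid [556.6  29.3 125.2] ext [58.2 57.8 12.3] (array([556.6,  29.2]), array([58.1, 57.6]), 1.26) circ [556.1  29.9] 29.8
top knob 70 mean [555.8  29.5 140. ] mid [555.9  30.3 140.6] ext [17.3 18.8  6.6] (array([555.9,  29.3]), array([17.9, 17.8]), 46.72) circ [555.8  29.9] 9.8
top cap 167 mean [551.3 112.6 132.9] mid [551.1 112.6 129.6] ext [27.8 28.7 14.7] (array([551.1, 112.5]), array([27.7, 28.5]), 1.48) circ [551.7 113.3] 15.1
top bar 180 mean [624.1  31.8  56.1] mid [624.1  31.9  53.4] ext [19.2 62.2 14.2] (array([624.9,  31.9]), array([14.5, 63. ]), 7.67) circ [624.7  31.9] 31.7
top back+y 174 mean [624.4 115.2  45. ] mid [621.8 112.9  43.4] ext [55.2 56.6 14.6] (array([621.8, 112.9]), array([55.2, 56.6]), 1.02) circ [622.  113.3] 28.8
top back-y 278 mean [626.6 -45.5  49.9] mid [628.1 -45.8  49.5] ext [43.2 42.4 18.9] (array([628.1, -45.8]), array([43.2, 42.3]), 1.09) circ [628.2 -4
[... 2107 characters left out ...]
2) circ [518.1 283.7] 56.7
scene dishwhite 4078 mean [504.7 267.2   3. ] mid [500.  262.4   5.7] ext [139.9 164.9  20.2] (array([500. , 262.4]), array([164.9, 139.9]), 89.93) circ [500.5 262.7] 106.8
scene bottle z80 268 mean [564.2 128.1  80.1] mid [554.9 119.1  80. ] ext [48.4 44.1 20. ] (array([559.5, 124. ]), array([28.1, 51.5]), 51.61) circ [553.2 116.1] 26.0
scene bottle z50 257 mean [566.4 127.2  49.8] mid [564.4 120.1  50. ] ext [64.5 41.9 19.9] (array([565. , 119.8]), array([33. , 68.8]), 68.01) circ [563.7 116.7] 34.4
scene bottle z30 335 mean [556.7 132.8  27.7] mid [552.2 128.3  30. ] ext [89.6 53.3 20. ] (array([552.2, 128.3]), array([53.2, 89.7]), 89.88) circ [553.2 129.6] 50.1
```

>>> apply_moves([
  [1, 0, 0, 0, 0, 0, -0.9],
  [1, 0, 0, 0, 0, 0, -0.9],
  [1, 0, 0, 0, 0, 0, -0.9],
  [1, 0, 0, 0, 0, 0, -0.9],
  [1, 0, 0, 0, 0, 0, -0.9],
  [1, 0, 0, 0, 0, 0, -0.9],
  [1, 0, 0, 0, 0, 0, -0.9],
  [1, 0, 0, 0, 0, 0, -0.9],
])

```text
time: 0.9
tool_pos: [175.4, -573.4, 230.7]
tcp_rot: [-180.0, -0.0, 53.2]
ft_force: [-0.3, -0.0, -0.1]
finger_gap: 85.7
grip_force: 0.0
```

>>> apply_moves([
  [1, 0, 0, 0, 0, 0, -0.9],
  [1, 0, 0, 0, 0, 0, -0.9],
  [1, 0, 0, 0, 0, 0, -0.9],
  [1, 0, 0, 0, 0, 0, -0.9],
  [1, 0, 0, 0, 0, 0, -0.9],
  [1, 0, 0, 0, 0, 0, -0.9],
  [1, 0, 0, 0, 0, 0, -1.0],
  [1, 0, 0, 0, 0, 0, -1.0],
])

```text
time: 1.7
tool_pos: [175.4, -573.4, 230.6]
tcp_rot: [-180.0, -0.1, 90.2]
ft_force: [0.8, 0.1, 0.5]
finger_gap: 85.5
grip_force: 0.0
```

>>> apply_moves([
  [1, 33, 24, 0, 0, 0, 0],
  [1, 33, 24, 0, 0, 0, 0],
  [1, 33, 24, 0, 0, 0, 0],
  [1, 33, 24, 0, 0, 0, 0],
  [1, 33, 24, 0, 0, 0, 0],
  [1, 33, 24, 0, 0, 0, 0],
  [1, 33, 24, 0, 0, 0, 0],
  [1, 33, 24, 0, 0, 0, 0],
])

```text
time: 2.5
tool_pos: [368.0, -308.1, 231.0]
tcp_rot: [-180.0, -0.0, 90.0]
ft_force: [1.0, 0.0, 1.1]
finger_gap: 85.3
grip_force: 0.0
```

>>> apply_moves([
  [1, 33, 24, 0, 0, 0, 0],
  [1, 33, 24, 0, 0, 0, 0],
  [1, 33, 24, 0, 0, 0, 0],
  [1, 33, 24, 0, 0, 0, 0],
  [1, 33, 24, 0, 0, 0, 0],
  [1, 33, 24, 0, 0, 0, 0],
  [1, 33, 24, 0, 0, 0, 0],
  [1, 31, 22, 0, 0, 0, 0],
])

```text
time: 3.3
tool_pos: [558.0, -45.9, 230.8]
tcp_rot: [-180.0, -0.0, 90.0]
ft_force: [0.5, -0.8, 0.0]
finger_gap: 85.4
grip_force: 0.0
```

```bash
python3 - <<'E'
from h import *
from bench import r
from scipy.spatial.transform import Rotation as R
s=r.sense();print(s["tool_pos"],s["tcp_rot"],s["joint_pos"].round(1))
d=r.snapshot("wrist");T=np.eye(4);T[:3,:3]=R.from_euler("xyz",s["tcp_rot"],degrees=True).as_matrix();T[:3,3]=s["tool_pos"]
T=T@d["hand_eye"];d["T"]=T;pickle.dump(d,open("w1.pkl","wb"));cv2.imwrite("pics/w1.png",d["color"])
P=cloud(d).reshape(-1,3);x,y,z=P.T
for t,m in dict(square=(abs(x-558)<45)&(abs(y+48)<36)&(z>115),steel=(abs(x-556)<45)&(abs(y-31)<38)&(z>118)&(z<134),cap=(abs(x-551)<40)&(abs(y-113)<30)&(z>122),bar=(abs(x-624)<30)&(abs(y-33)<40)&(z>48)&(z<64)).items():
    Q=P[m]
    if len(Q)>5: print(t,len(Q),Q.mean(0).round(1),rect(Q),np.percentile(Q[:,2],50))
E
```

```text
[558.0447205  -45.93703498 230.81767268] [-1.79964458e+02 -9.50427329e-03  9.00248612e+01] [-10.    1.3  91.8   0.   86.9 -10. ]
square 28751 [557.8 -34.7 276.2] (array([558.1, -47.1]), array([90. , 58.4]), 0.48) 310.087923093935
steel 4379 [555.5  31.2 125.1] (array([555.5,  30.5]), array([58.8, 58.9]), 43.32) 125.19769570163777
cap 346 [551.4 101.6 129.4] (array([551.1, 102.5]), array([ 7.8, 25.7]), 89.07) 130.71690602214943
bar 1023 [623.9  32.9  54.6] (array([624.8,  32.5]), array([14.4, 63.7]), 7.23) 54.81346376423943
```

View pics/w1.png

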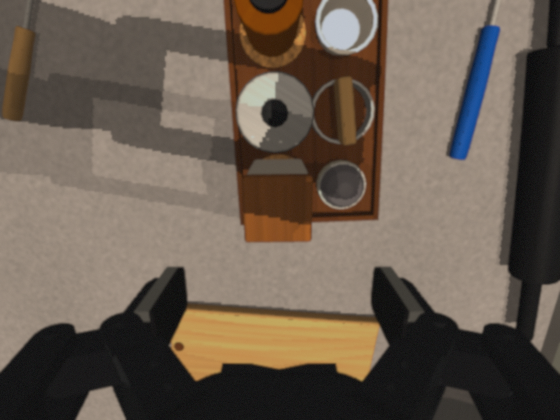

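>>> apply_moves([
  [1, 0, 0, 40, 0, 0, 0],
  [1, 0, 0, 40, 0, 0, 0],
  [1, 0, 0, 30, 0, 0, 0],
  [1, 0, 0, 20, 0, 0, 0],
  [1, 0, 0, 15, 0, 0, 0],
  [1, 0, 0, 10, 0, 0, 0],
  [1, 0, 0, 8, 0, 0, 0],
  [1, 0, 0, 0, 0, 0, 0],
])

```text
time: 4.15
tool_pos: [557.2, -47.7, 67.7]
tcp_rot: [-180.0, -0.0, 90.0]
ft_force: [-1.0, -0.1, 0.2]
finger_gap: 85.3
grip_force: 0.0
```

>>> apply_moves([
  [-1, 0, 0, 0, 0, 0, 0],
  [-1, 0, 0, 0, 0, 0, 0],
  [-1, 0, 0, 0, 0, 0, 0],
  [-1, 0, 0, 0, 0, 0, 0],
  [-1, 0, 0, 0, 0, 0, 0],
  [-1, 0, 0, 0, 0, 0, 0],
  [-1, 0, 0, 0, 0, 0, 0],
  [-1, 0, 0, 0, 0, 0, 0],
], squeeze=40)

```text
time: 4.95
tool_pos: [558.0, -47.9, 69.6]
tcp_rot: [179.9, 0.0, 90.0]
ft_force: [-4.2, -0.7, 5.9]
finger_gap: 56.0
grip_force: 35.9
```

>>> apply_moves([
  [-1, 0, 0, -4, 0, 0, 0],
  [-1, 0, 0, -10, 0, 0, 0],
  [-1, 0, 0, -14, 0, 0, 0],
  [-1, 0, 0, -14, 0, 0, 0],
  [-1, 0, 0, -14, 0, 0, 0],
  [-1, 0, 0, -14, 0, 0, 0],
  [-1, -8, 3, 0, 0, 0, 0],
  [-1, -18, 6.5, 0, 0, 0, 0],
], squeeze=50)

```text
time: 5.75
tool_pos: [567.5, -73.7, 138.9]
tcp_rot: [179.9, 0.0, 90.1]
ft_force: [-0.7, -0.2, -4.7]
finger_gap: 55.6
grip_force: 46.2
```

>>> apply_moves([
  [-1, -28, 10, 0, 0, 0, 0],
  [-1, -30, 11, 0, 0, 0, 0],
  [-1, -30, 11, 0, 0, 0, 0],
  [-1, -30, 11, 0, 0, 0, 0],
  [-1, -30, 11, 0, 0, 0, 0],
  [-1, -30, 11, 0, 0, 0, 0],
  [-1, -25, 10, 0, 0, 0, 0],
  [-1, -15, 6, 0, 0, 0, 0],
])

```text
time: 6.55
tool_pos: [647.2, -295.7, 136.1]
tcp_rot: [-179.9, -0.0, 89.9]
ft_force: [-0.4, -0.2, -4.6]
finger_gap: 55.6
grip_force: 46.5
```

>>> apply_moves([
  [-1, 0, 0, 10, 0, 0, 0],
  [-1, 0, 0, 14, 0, 0, 0],
  [-1, 0, 0, 14, 0, 0, 0],
  [-1, 0, 0, 10, 0, 0, 0],
  [-1, 0, 0, 5, 0, 0, 0],
  [-1, 0, 0, 3, 0, 0, 0],
  [-1, 0, 0, 2, 0, 0, 0],
  [-1, 0, 0, 0, 0, 0, 0],
])

```text
time: 7.35
tool_pos: [648.3, -291.7, 80.7]
tcp_rot: [180.0, 0.0, 90.0]
ft_force: [0.1, 0.9, -3.8]
finger_gap: 55.5
grip_force: 46.8
```

>>> apply_moves([
  [-1, 0, 0, 1, 0, 0, 0],
  [-1, 0, 0, 0.5, 0, 0, 0],
  [0.75, 0, 0, 0, 0, 0, 0],
  [0.75, 0, 0, 0, 0, 0, 0],
  [0.75, 0, 0, 0, 0, 0, 0],
  [0.75, 0, 0, 0, 0, 0, 0],
  [1, 0, 0, 0, 0, 0, 0],
  [1, 0, 0, 0, 0, 0, 0],
])

```text
time: 8.15
tool_pos: [648.0, -291.7, 78.9]
tcp_rot: [180.0, 0.0, 90.0]
ft_force: [-0.1, -0.1, -0.3]
finger_gap: 85.3
grip_force: 0.0
```

>>> apply_moves([
  [1, 0, 0, -20, 0, 0, 0],
  [1, 0, 0, -40, 0, 0, 0],
  [1, 0, 0, -40, 0, 0, 0],
  [1, 18, -5.2, 0, 0, 0, 0],
  [1, 36, -10.3, 0, 0, 0, 0],
  [1, 36, -10.3, 0, 0, 0, 0],
  [1, 36, -10.3, 0, 0, 0, 0],
  [1, 36, -10.3, 0, 0, 0, 0],
])

```text
time: 8.95
tool_pos: [601.0, -128.5, 178.8]
tcp_rot: [180.0, -0.0, 90.0]
ft_force: [0.3, 0.9, 0.0]
finger_gap: 85.3
grip_force: 0.0
```

>>> apply_moves([
  [1, 36, -10.3, 0, 0, 0, 0],
  [1, 36, -10.3, 0, 0, 0, 0],
  [1, 36, -10.3, 0, 0, 0, 0],
  [1, 36, -10.2, 0, 0, 0, 0],
  [1, 16.5, -5, 0, 0, 0, 0],
  [1, 0, 0, 0, 0, 0, 0],
  [1, 0, 0, 10, 0, 0, 0],
  [1, 0, 0, 20, 0, 0, 0],
])

```text
time: 9.75
tool_pos: [557.2, 29.5, 149.9]
tcp_rot: [179.8, 0.0, 90.0]
ft_force: [0.6, 0.2, 0.6]
finger_gap: 85.2
grip_force: 0.0
```

>>> apply_moves([
  [1, 0, 0, 30, 0, 0, 0],
  [1, 0, 0, 25, 0, 0, 0],
  [1, 0, 0, 15.5, 0, 0, 0],
  [1, 0, 0, 0, 0, 0, 0],
  [-1, 0, 0, 0, 0, 0, 0],
  [-1, 0, 0, 0, 0, 0, 0],
  [-1, 0, 0, 0, 0, 0, 0],
  [-1, 0, 0, 0, 0, 0, 0],
])

```text
time: 10.55
tool_pos: [556.6, 30.6, 80.3]
tcp_rot: [179.8, 0.0, 90.0]
ft_force: [-3.2, -1.2, 6.0]
finger_gap: 57.2
grip_force: 53.2
```

>>> apply_moves([
  [-1, 0, 0, 0, 0, 0, 0],
  [-1, 0, 0, 0, 0, 0, 0],
  [-1, 0, 0, 0, 0, 0, 0],
  [-1, 0, 0, 0, 0, 0, 0],
  [-1, 0, 0, 0, 0, 0, 0],
  [-1, 0, 0, 0, 0, 0, 0],
  [-1, 0, 0, 0, 0, 0, 0],
  [-1, 0, 0, 0, 0, 0, 0],
])

```text
time: 11.35
tool_pos: [556.6, 30.6, 80.3]
tcp_rot: [179.8, 0.0, 90.0]
ft_force: [-2.6, -1.5, 6.4]
finger_gap: 57.1
grip_force: 53.2
```

>>> apply_moves([
  [-1, 0, 0, -4, 0, 0, 0],
  [-1, 0, 0, -10, 0, 0, 0],
  [-1, 0, 0, -16, 0, 0, 0],
  [-1, 0, 0, -20, 0, 0, 0],
  [-1, 0, 0, -14, 0, 0, 0],
  [-1, 0, 0, -6, 0, 0, 0],
  [-1, -10, 0, 0, 0, 0, 0],
  [-1, -25, -1, 0, 0, 0, 0],
])

```text
time: 12.15
tool_pos: [554.2, -3.6, 147.9]
tcp_rot: [-180.0, -0.0, 90.1]
ft_force: [1.8, -1.0, -3.5]
finger_gap: 57.0
grip_force: 53.8
```

>>> apply_moves([
  [-1, -35, -1, 0, 0, 0, 0],
  [-1, -35, -1, 0, 0, 0, 0],
  [-1, -35, -1, 0, 0, 0, 0],
  [-1, -35, -1, 0, 0, 0, 0],
  [-1, -35, -1, 0, 0, 0, 0],
  [-1, -35, -0.5, 0, 0, 0, 0],
  [-1, -35, 0, 0, 0, 0, 0],
  [-1, -22, 0, 0, 0, 0, 0],
])

```text
time: 12.95
tool_pos: [547.5, -274.2, 146.9]
tcp_rot: [-179.9, -0.0, 89.9]
ft_force: [0.6, 0.1, -3.5]
finger_gap: 57.1
grip_force: 53.8
```

>>> apply_moves([
  [-1, -11.7, 0, 0, 0, 0, 0],
  [-1, 0, 0, 6, 0, 0, 0],
  [-1, 0, 0, 14, 0, 0, 0],
  [-1, 0, 0, 18, 0, 0, 0],
  [-1, 0, 0, 12, 0, 0, 0],
  [-1, 0, 0, 5, 0, 0, 0],
  [-1, 0, 0, 3, 0, 0, 0],
  [-1, 0, 0, 0, 0, 0, 0],
])

```text
time: 13.75
tool_pos: [549.1, -282.3, 90.6]
tcp_rot: [-180.0, -0.0, 90.1]
ft_force: [1.0, -0.9, -2.5]
finger_gap: 56.7
grip_force: 53.9
```

>>> apply_moves([
  [-1, 0, 0, 1, 0, 0, 0],
  [-1, 0, 0, 0.5, 0, 0, 0],
  [0.75, 0, 0, 0, 0, 0, 0],
  [0.75, 0, 0, 0, 0, 0, 0],
  [0.75, 0, 0, 0, 0, 0, 0],
  [0.75, 0, 0, 0, 0, 0, 0],
  [1, 0, 0, 0, 0, 0, 0],
  [1, 0, 0, 0, 0, 0, 0],
])

```text
time: 14.55
tool_pos: [549.0, -282.9, 88.7]
tcp_rot: [-180.0, -0.0, 90.0]
ft_force: [0.0, -0.2, -0.4]
finger_gap: 85.4
grip_force: 0.0
```

>>> apply_moves([
  [1, 0, 0, -15, 0, 0, 0],
  [1, 0, 0, -35, 0, 0, 0],
  [1, 0, 0, -35, 0, 0, 0],
  [1, 20, 0.3, 0, 0, 0, 0],
  [1, 40, 1, 0, 0, 0, 0],
  [1, 40, 1, 0, 0, 0, 0],
  [1, 40, 0, 0, 0, 0, 0],
  [1, 40, 0, 0, 0, 0, 0],
])

```text
time: 15.35
tool_pos: [551.2, -101.3, 174.9]
tcp_rot: [179.9, 0.0, 90.0]
ft_force: [1.5, 0.2, -0.5]
finger_gap: 85.1
grip_force: 0.0
```

>>> apply_moves([
  [1, 40, 0, 0, 0, 0, 0],
  [1, 40, 0, 0, 0, 0, 0],
  [1, 40, 0, 0, 0, 0, 0],
  [1, 40, 0, 0, 0, 0, 0],
  [1, 40, 0, 0, 0, 0, 0],
  [1, 16, 0, 0, 0, 0, 0],
  [1, 0, 0, 0, 0, 0, 0],
  [1, 0, 0, 10, 0, 0, 0],
])

```text
time: 16.15
tool_pos: [552.4, 112.8, 165.5]
tcp_rot: [179.8, 0.0, 90.0]
ft_force: [0.2, -0.2, 0.4]
finger_gap: 85.0
grip_force: 0.0
```

>>> apply_moves([
  [1, 0, 0, 30, 0, 0, 0],
  [1, 0, 0, 30, 0, 0, 0],
  [1, 0, 0, 25, 0, 0, 0],
  [1, 0, 0, 12.5, 0, 0, 0],
  [1, 0, 0, 0, 0, 0, 0],
  [-1, 0, 0, 0, 0, 0, 0],
  [-1, 0, 0, 0, 0, 0, 0],
  [-1, 0, 0, 0, 0, 0, 0],
])

```text
time: 16.95
tool_pos: [552.4, 113.1, 68.5]
tcp_rot: [179.9, -0.0, 90.0]
ft_force: [-2.1, -0.4, 4.1]
finger_gap: 51.2
grip_force: 51.2
```

>>> apply_moves([
  [-1, 0, 0, 0, 0, 0, 0],
  [-1, 0, 0, 0, 0, 0, 0],
  [-1, 0, 0, 0, 0, 0, 0],
  [-1, 0, 0, 0, 0, 0, 0],
  [-1, 0, 0, 0, 0, 0, 0],
  [-1, 0, 0, 0, 0, 0, 0],
  [-1, 0, 0, 0, 0, 0, 0],
  [-1, 0, 0, 0, 0, 0, 0],
])

```text
time: 17.75
tool_pos: [552.4, 113.2, 68.5]
tcp_rot: [179.8, -0.0, 90.0]
ft_force: [-3.0, -1.4, 5.8]
finger_gap: 50.9
grip_force: 51.2
```

>>> apply_moves([
  [-1, 0, 0, -4, 0, 0, 0],
  [-1, 0, 0, -10, 0, 0, 0],
  [-1, 0, 0, -16, 0, 0, 0],
  [-1, 0, 0, -20, 0, 0, 0],
  [-1, 0, 0, -14, 0, 0, 0],
  [-1, 0, 0, -6, 0, 0, 0],
  [-1, -10, -5, 0, 0, 0, 0],
  [-1, -25, -11, 0, 0, 0, 0],
])

```text
time: 18.55
tool_pos: [534.9, 78.5, 136.0]
tcp_rot: [-180.0, -0.0, 90.1]
ft_force: [-0.2, -1.1, -3.5]
finger_gap: 51.1
grip_force: 52.3
```

>>> apply_moves([
  [-1, -35, -17, 0, 0, 0, 0],
  [-1, -35, -17, 0, 0, 0, 0],
  [-1, -35, -17, 0, 0, 0, 0],
  [-1, -35, -17, 0, 0, 0, 0],
  [-1, -35, -12, 0, 0, 0, 0],
  [-1, -35, -6, 0, 0, 0, 0],
  [-1, -35, 0, 0, 0, 0, 0],
  [-1, -35, 0, 0, 0, 0, 0],
])

```text
time: 19.35
tool_pos: [447.6, -203.4, 135.2]
tcp_rot: [-179.9, -0.0, 90.0]
ft_force: [1.0, 1.0, -2.1]
finger_gap: 50.9
grip_force: 52.4
```

>>> apply_moves([
  [-1, -35, 0, 0, 0, 0, 0],
  [-1, -25, 0, 0, 0, 0, 0],
  [-1, -12.3, 0, 0, 0, 0, 0],
  [-1, 0, 0, 6, 0, 0, 0],
  [-1, 0, 0, 14, 0, 0, 0],
  [-1, 0, 0, 18, 0, 0, 0],
  [-1, 0, 0, 12, 0, 0, 0],
  [-1, 0, 0, 5, 0, 0, 0],
])

```text
time: 20.15
tool_pos: [448.0, -272.1, 78.6]
tcp_rot: [-179.8, -0.1, 90.1]
ft_force: [-0.7, 0.4, -1.1]
finger_gap: 51.3
grip_force: 52.6
```

>>> apply_moves([
  [-1, 0, 0, 2, 0, 0, 0],
  [-1, 0, 0, 1, 0, 0, 0],
  [-1, 0, 0, 1, 0, 0, 0],
  [-1, 0, 0, 0, 0, 0, 0],
  [0.75, 0, 0, 0, 0, 0, 0],
  [0.75, 0, 0, 0, 0, 0, 0],
  [0.75, 0, 0, 0, 0, 0, 0],
  [0.75, 0, 0, 0, 0, 0, 0],
])

```text
time: 20.95
tool_pos: [449.5, -274.4, 77.4]
tcp_rot: [180.0, 0.0, 90.0]
ft_force: [-0.4, 0.5, -0.2]
finger_gap: 74.5
grip_force: 0.0
```

>>> apply_moves([
  [1, 0, 0, 0, 0, 0, 0],
  [1, 0, 0, 0, 0, 0, 0],
  [1, 0, 0, -15, 0, 0, 0],
  [1, 0, 0, -35, 0, 0, 0],
  [1, 0, 0, -35, 0, 0, 0],
  [1, 0, 0, 0, 0, 0, 0],
  [1, 0, 0, 0, 0, 0, 0],
  [1, 0, 0, 0, 0, 0, 0],
])

```text
time: 21.75
tool_pos: [448.9, -273.9, 161.9]
tcp_rot: [-180.0, -0.0, 90.0]
ft_force: [-0.4, -0.6, 0.0]
finger_gap: 85.3
grip_force: 0.0
```

```bash
python3 - <<'E'
from h import *
from bench import r
d=r.snapshot("top");pickle.dump(d,open("top1.pkl","wb"));cv2.imwrite("pics/top1.png",cv2.resize(d["color"][140:310,130:460],None,fx=2.4,fy=2.4))
P=cloud(d).reshape(-1,3);x,y,z=P.T
hsv=cv2.cvtColor(d["color"],cv2.COLOR_BGR2HSV).reshape(-1,3)
for t,m in dict(bar=(abs(x-624)<30)&(abs(y-33)<40)&(z>46)&(z<64)&(hsv[:,1]>70),sq=(abs(x-648)<40)&(abs(y+292)<45)&(z>122)&(z<150),steel=(abs(x-549)<40)&(abs(y+283)<45)&(z>130)&(z<155),cap=(abs(x-449)<40)&(abs(y+274)<45)&(z>130)&(z<152)).items():
    Q=P[m]; print(t,len(Q),rect(Q) if len(Q)>5 else 0)
E
```

```text
bar 178 (array([625.,  32.]), array([14.2, 63.2]), 8.07)
sq 731 (array([ 648.4, -290.6]), array([57.7, 58.6]), 0.17)
steel 598 (array([ 550.7, -283.2]), array([56. , 60.7]), 31.61)
cap 182 (array([ 448. , -272.9]), array([26.6, 29.7]), 83.11)
```

View pics/top1.png

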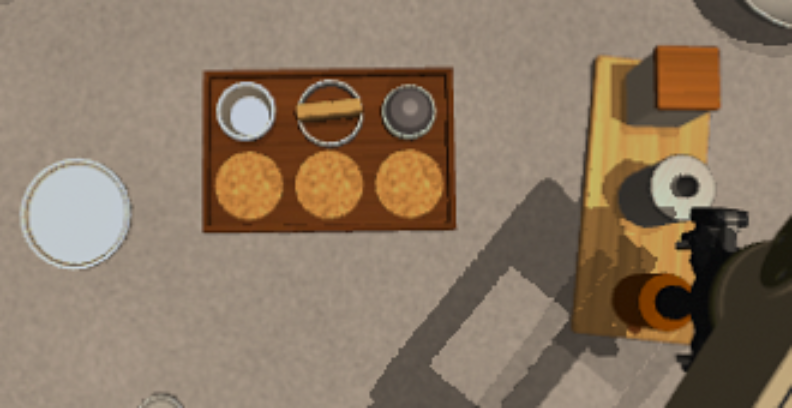

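>>> apply_moves([
  [1, 14, 8, 0, 0, 0, 0],
  [1, 28, 16, 0, 0, 0, 0],
  [1, 28, 16, 0, 0, 0, 0],
  [1, 28, 16, 0, 0, 0, 0],
  [1, 28, 16, 0, 0, 0, 0],
  [1, 28, 16, 0, 0, 0, 0],
  [1, 28, 16, 0, 0, 0, 0],
  [1, 28, 16, 0, 0, 0, 0],
])

```text
time: 22.6
tool_pos: [568.8, -62.8, 160.7]
tcp_rot: [-179.9, -0.0, 90.0]
ft_force: [-0.4, -0.8, -0.1]
finger_gap: 85.5
grip_force: 0.0
```

>>> apply_moves([
  [1, 28, 16, 0, 0, 0, 0],
  [1, 28, 16, 0, 0, 0, 0],
  [1, 28, 16, 0, 0, 0, 0],
  [1, 12.7, 7.4, 0, 0, 0, 0],
  [1, 0, 0, 10, 0, 0, -0.5],
  [1, 0, 0, 15, 0, 0, -0.5],
  [1, 0, 0, 15, 0, 0, -0.5],
  [1, 0, 0, 0, 0, 0, 0],
])

```text
time: 23.4
tool_pos: [622.0, 32.1, 118.4]
tcp_rot: [-179.6, -0.0, 97.5]
ft_force: [-1.1, -0.2, -1.3]
finger_gap: 85.4
grip_force: 0.0
```

>>> apply_moves([
  [1, 0, 0, 20, 0, 0, 0],
  [1, 0, 0, 25, 0, 0, 0],
  [1, 0, 0, 20, 0, 0, 0],
  [1, 0, 0, 12, 0, 0, 0],
  [1, 0, 0, 8, 0, 0, 0],
  [1, 0, 0, 3, 0, 0, 0],
  [1, 0, 0, 0, 0, 0, 0],
  [1, 0, 0, 0, 0, 0, 0],
], squeeze=35)

```text
time: 24.2
tool_pos: [625.4, 32.4, 35.4]
tcp_rot: [179.9, 0.0, 97.5]
ft_force: [1.2, -0.8, 0.1]
finger_gap: 85.7
grip_force: 0.0
```

>>> apply_moves([
  [-1, 0, 0, 0, 0, 0, 0],
  [-1, 0, 0, 0, 0, 0, 0],
  [-1, 0, 0, 0, 0, 0, 0],
  [-1, 0, 0, 0, 0, 0, 0],
  [-1, 0, 0, 0, 0, 0, 0],
  [-1, 0, 0, 0, 0, 0, 0],
  [-1, 0, 0, 0, 0, 0, 0],
  [-1, 0, 0, 0, 0, 0, 0],
])

```text
time: 25.0
tool_pos: [624.8, 32.5, 34.5]
tcp_rot: [180.0, 0.0, 97.5]
ft_force: [-1.0, 0.5, 1.7]
finger_gap: 12.9
grip_force: 36.3
```

>>> apply_moves([
  [-1, 0, 0, -4, 0, 0, 0],
  [-1, 0, 0, -10, 0, 0, 0],
  [-1, 0, 0, -16, 0, 0, 0],
  [-1, 0, 0, -16, 0, 0, 0],
  [-1, 0, 0, -10, 0, 0, 0.5],
  [-1, 0, 0, -4, 0, 0, 0.5],
  [-1, 0, 0, 0, 0, 0, 0.5],
  [-1, 12, -5, 0, 0, 0, 0],
])

```text
time: 25.8
tool_pos: [620.9, 43.7, 96.6]
tcp_rot: [179.8, 0.0, 89.9]
ft_force: [-0.7, -0.3, 0.6]
finger_gap: 13.2
grip_force: 35.9
```

>>> apply_moves([
  [-1, 28, -12, 0, 0, 0, 0],
  [-1, 28, -12, 0, 0, 0, 0],
  [-1, 28, -12, 0, 0, 0, 0],
  [-1, 28, -12, 0, 0, 0, 0],
  [-1, 28, -12, 0, 0, 0, 0],
  [-1, 28, -12, 0, 0, 0, 0],
  [-1, 28, -12, 0, 0, 0, 0],
  [-1, 28, -12, 0, 0, 0, 0],
])

```text
time: 26.6
tool_pos: [522.6, 270.4, 95.3]
tcp_rot: [180.0, -0.0, 90.1]
ft_force: [0.4, 0.2, -0.9]
finger_gap: 13.3
grip_force: 35.9
```

>>> apply_moves([
  [-1, 15.3, -5.5, 0, 0, 0, 0],
  [-1, 0, 0, 0, 0, 0, 0],
  [-1, 0, 0, 8, 0, 0, 0],
  [-1, 0, 0, 15, 0, 0, 0],
  [-1, 0, 0, 15, 0, 0, 0],
  [-1, 0, 0, 12, 0, 0, 0],
  [-1, 0, 0, 6, 0, 0, 0],
  [-1, 0, 0, 3, 0, 0, 0],
])

```text
time: 27.4
tool_pos: [517.4, 283.1, 33.7]
tcp_rot: [-179.9, 0.1, 90.0]
ft_force: [0.2, -0.6, -0.8]
finger_gap: 13.3
grip_force: 35.9
```

>>> apply_moves([
  [-1, 0, 0, 1, 0, 0, 0],
  [-1, 0, 0, 1, 0, 0, 0],
  [-1, 0, 0, 0.5, 0, 0, 0],
  [-1, 0, 0, 0, 0, 0, 0],
  [-1, 0, 0, 0, 0, 0, 0],
  [-1, 0, 0, 0, 0, 0, 0],
  [-1, 0, 0, 0, 0, 0, 0],
  [-1, 0, 0, 0, 0, 0, 0],
])

```text
time: 28.2
tool_pos: [518.1, 283.8, 32.8]
tcp_rot: [-180.0, 0.0, 90.0]
ft_force: [0.4, -0.6, -1.4]
finger_gap: 13.4
grip_force: 35.9
```

>>> apply_moves([
  [-0.2, 0, 0, 0, 0, 0, 0],
  [-0.2, 0, 0, 0, 0, 0, 0],
  [0.2, 0, 0, 0, 0, 0, 0],
  [0.2, 0, 0, 0, 0, 0, 0],
  [0.5, 0, 0, 0, 0, 0, 0],
  [1, 0, 0, 0, 0, 0, 0],
  [1, 0, 0, 0, 0, 0, 0],
  [1, 0, 0, 0, 0, 0, 0],
])

```text
time: 29.0
tool_pos: [518.1, 283.8, 32.8]
tcp_rot: [180.0, -0.0, 90.0]
ft_force: [0.7, 0.1, -1.2]
finger_gap: 85.3
grip_force: 0.0
```

>>> apply_moves([
  [1, 0, 0, -20, 0, 0, 0],
  [1, 0, 0, -40, 0, 0, 0],
  [1, 0, 0, -40, 0, 0, 0],
  [1, 0, 0, -29.5, 0, 0, 0],
  [1, -10, 0, 0, 0, 0, 0],
  [1, -30, 0, 0, 0, 0, 0],
  [1, -40, 0, 0, 0, 0, 0],
  [1, -40, 0, 0, 0, 0, 0],
])

```text
time: 29.8
tool_pos: [517.4, 162.5, 161.4]
tcp_rot: [-180.0, 0.0, 90.1]
ft_force: [0.7, -0.0, -0.0]
finger_gap: 85.3
grip_force: 0.0
```

```bash
python3 - <<'E'
from h import *
from bench import r
d=r.snapshot("scene");cv2.imwrite("pics/sc2.png",d["color"])
P=cloud(d).reshape(-1,3);x,y,z=P.T
hsv=cv2.cvtColor(d["color"],cv2.COLOR_BGR2HSV).reshape(-1,3)
Q=P[(abs(x-518)<45)&(abs(y-284)<45)&(z>44)&(z<64)]; print(len(Q),rect(Q),np.percentile(Q[:,2],[5,50,95]))
E
```

```text
340 (array([519.3, 285. ]), array([16.7, 64.2]), 2.56) [45.13266244 51.8335988  54.12305136]
```

View pics/sc2.png

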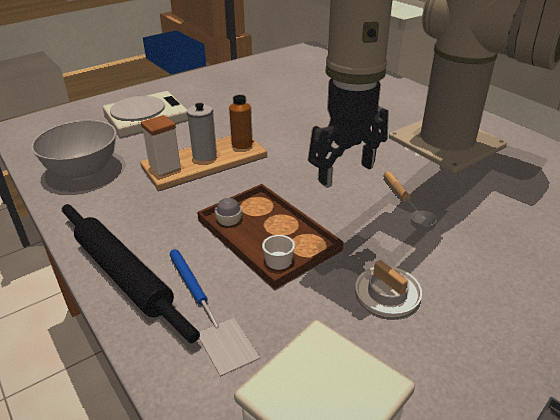

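>>> apply_moves([
  [1, -40, -7, 0, 0, 0, 0],
  [1, -40, -7, 0, 0, 0, 0],
  [1, -40, -7, 0, 0, 0, 0],
  [1, -40, -7, 0, 0, 0, 0],
  [1, -40, -7, 0, 0, 0, 0],
  [1, -40, -7, 0, 0, 0, 0],
  [1, -40, -7, 0, 0, 0, 0],
  [1, -40, -7, 0, 0, 0, 0],
])

```text
time: 30.65
tool_pos: [461.2, -157.8, 161.6]
tcp_rot: [-180.0, -0.0, 90.0]
ft_force: [1.5, -0.3, -0.5]
finger_gap: 85.1
grip_force: 0.0
```

>>> apply_moves([
  [1, -40, -7, 0, 0, 0, 0],
  [1, -40, -5.9, 0, 0, 0, 0],
  [1, -25, 0, 0, 0, 0, 0],
  [1, -13, 0, 0, 0, 0, 0],
  [1, 0, 0, 0, 0, 0, 0],
  [1, 0, 0, 10, 0, 0, 0],
  [1, 0, 0, 25, 0, 0, 0],
  [1, 0, 0, 25, 0, 0, 0],
])

```text
time: 31.45
tool_pos: [449.8, -272.7, 101.4]
tcp_rot: [180.0, 0.0, 90.1]
ft_force: [0.4, -0.3, -0.2]
finger_gap: 85.3
grip_force: 0.0
```

>>> apply_moves([
  [1, 0, 0, 16, 0, 0, 0],
  [1, 0, 0, 10, 0, 0, 0],
  [1, 0, 0, 0, 0, 0, 0],
  [-1, 0, 0, 0, 0, 0, 0],
  [-1, 0, 0, 0, 0, 0, 0],
  [-1, 0, 0, 0, 0, 0, 0],
  [-1, 0, 0, 0, 0, 0, 0],
  [-1, 0, 0, 0, 0, 0, 0],
], squeeze=50)

```text
time: 32.25
tool_pos: [449.4, -274.1, 76.6]
tcp_rot: [180.0, -0.0, 90.0]
ft_force: [-2.5, 2.4, 5.8]
finger_gap: 51.1
grip_force: 51.9
```

>>> apply_moves([
  [-1, 0, 0, 0, 0, 0, 0],
  [-1, 0, 0, 0, 0, 0, 0],
  [-1, 0, 0, 0, 0, 0, 0],
  [-1, 0, 0, 0, 0, 0, 0],
  [-1, 0, 0, 0, 0, 0, 0],
  [-1, 0, 0, 0, 0, 0, 0],
  [-1, 0, 0, 0, 0, 0, 0],
  [-1, 0, 0, 0, 0, 0, 0],
])

```text
time: 33.05
tool_pos: [449.3, -274.1, 76.6]
tcp_rot: [180.0, -0.0, 90.0]
ft_force: [-2.4, 3.0, 5.7]
finger_gap: 50.9
grip_force: 52.0
```

>>> apply_moves([
  [-1, 0, 0, -4, 0, 0, 0],
  [-1, 0, 0, -10, 0, 0, 0],
  [-1, 0, 0, -16, 0, 0, 0],
  [-1, 0, 0, -20, 0, 0, 0],
  [-1, 0, 0, -14, 0, 0, 0],
  [-1, 0, 0, -6, 0, 0, 0],
  [-1, 10, 0, 0, 0, 0, 0],
  [-1, 25, 0, 0, 0, 0, 0],
])

```text
time: 33.85
tool_pos: [448.9, -239.5, 145.8]
tcp_rot: [-180.0, 0.0, 89.9]
ft_force: [-0.3, 0.7, -1.7]
finger_gap: 50.8
grip_force: 52.3
```

>>> apply_moves([
  [-1, 35, 0, 0, 0, 0, 0],
  [-1, 35, 5, 0, 0, 0, 0],
  [-1, 35, 12, 0, 0, 0, 0],
  [-1, 35, 17, 0, 0, 0, 0],
  [-1, 35, 17, 0, 0, 0, 0],
  [-1, 35, 17, 0, 0, 0, 0],
  [-1, 35, 17, 0, 0, 0, 0],
  [-1, 35, 12, 0, 0, 0, 0],
])

```text
time: 34.65
tool_pos: [545.9, 43.0, 145.0]
tcp_rot: [-179.9, -0.0, 90.0]
ft_force: [0.1, -0.4, -1.7]
finger_gap: 51.2
grip_force: 52.5
```

>>> apply_moves([
  [-1, 35, 5, 0, 0, 0, 0],
  [-1, 25, 0, 0, 0, 0, 0],
  [-1, 12.3, 0, 0, 0, 0, 0],
  [-1, 0, 0, 0, 0, 0, 0],
  [-1, 0, 0, 10, 0, 0, 0],
  [-1, 0, 0, 18, 0, 0, 0],
  [-1, 0, 0, 18, 0, 0, 0],
  [-1, 0, 0, 15, 0, 0, 0],
])

```text
time: 35.45
tool_pos: [550.5, 111.4, 83.3]
tcp_rot: [-179.9, 0.0, 89.9]
ft_force: [0.9, 0.3, -1.7]
finger_gap: 50.8
grip_force: 52.5
```

>>> apply_moves([
  [-1, 0, 0, 10, 0, 0, 0],
  [-1, 0, 0, 5, 0, 0, 0],
  [-1, 0, 0, 2, 0, 0, 0],
  [-1, 0, 0, 1, 0, 0, 0],
  [-1, 0, 0, 0.5, 0, 0, 0],
  [-1, 0, 0, 0, 0, 0, 0],
  [-1, 0, 0, 0, 0, 0, 0],
  [-1, 0, 0, 0, 0, 0, 0],
])

```text
time: 36.25
tool_pos: [551.5, 113.1, 67.1]
tcp_rot: [180.0, -0.0, 90.0]
ft_force: [0.4, -0.5, -1.1]
finger_gap: 50.8
grip_force: 52.5
```

>>> apply_moves([
  [-1, 0, 0, 0.5, 0, 0, 0],
  [0.75, 0, 0, 0, 0, 0, 0],
  [0.75, 0, 0, 0, 0, 0, 0],
  [0.75, 0, 0, 0, 0, 0, 0],
  [1, 0, 0, 0, 0, 0, 0],
  [1, 0, 0, 0, 0, 0, 0],
  [1, 0, 0, 0, 0, 0, 0],
  [1, 0, 0, -15, 0, 0, 0],
])

```text
time: 37.05
tool_pos: [549.3, 112.8, 79.5]
tcp_rot: [-179.7, 0.0, 90.0]
ft_force: [-0.9, -0.2, -0.9]
finger_gap: 85.2
grip_force: 0.0
```

>>> apply_moves([
  [1, 0, 0, -32, 0, 0, 0],
  [1, 0, 0, -32, 0, 0, 0],
  [1, 0, 0, -30, 0, 0, 0],
  [1, -20, -1, 0, 0, 0, 0],
  [1, -40, -1.3, 0, 0, 0, 0],
  [1, -40, 0, 0, 0, 0, 0],
  [1, -40, 0, 0, 0, 0, 0],
  [1, -40, 0, 0, 0, 0, 0],
])

```text
time: 37.85
tool_pos: [549.1, -68.4, 176.9]
tcp_rot: [179.9, 0.0, 90.0]
ft_force: [0.1, 0.4, 0.4]
finger_gap: 85.5
grip_force: 0.0
```

>>> apply_moves([
  [1, -40, 0, 0, 0, 0, 0],
  [1, -40, 0, 0, 0, 0, 0],
  [1, -40, 0, 0, 0, 0, 0],
  [1, -40, 0, 0, 0, 0, 0],
  [1, -40, 0, 0, 0, 0, 0],
  [1, -16, 0, 0, 0, 0, 0],
  [1, 0, 0, 0, 0, 0, 0],
  [1, 0, 0, 10, 0, 0, 0],
])

```text
time: 38.65
tool_pos: [550.0, -283.0, 167.2]
tcp_rot: [179.8, 0.1, 90.0]
ft_force: [-0.6, 0.4, 0.4]
finger_gap: 85.4
grip_force: 0.0
```

>>> apply_moves([
  [1, 0, 0, 25, 0, 0, 0],
  [1, 0, 0, 25, 0, 0, 0],
  [1, 0, 0, 17, 0, 0, 0],
  [1, 0, 0, 10, 0, 0, 0],
  [1, 0, 0, 0, 0, 0, 0],
  [-1, 0, 0, 0, 0, 0, 0],
  [-1, 0, 0, 0, 0, 0, 0],
  [-1, 0, 0, 0, 0, 0, 0],
])

```text
time: 39.45
tool_pos: [549.7, -283.6, 90.3]
tcp_rot: [179.9, 0.1, 90.0]
ft_force: [-3.3, 0.8, 6.5]
finger_gap: 56.9
grip_force: 53.0
```

>>> apply_moves([
  [-1, 0, 0, 0, 0, 0, 0],
  [-1, 0, 0, 0, 0, 0, 0],
  [-1, 0, 0, 0, 0, 0, 0],
  [-1, 0, 0, 0, 0, 0, 0],
  [-1, 0, 0, 0, 0, 0, 0],
  [-1, 0, 0, 0, 0, 0, 0],
  [-1, 0, 0, 0, 0, 0, 0],
  [-1, 0, 0, 0, 0, 0, 0],
])

```text
time: 40.25
tool_pos: [549.7, -283.6, 90.3]
tcp_rot: [179.9, 0.1, 90.0]
ft_force: [-2.1, 0.1, 6.1]
finger_gap: 57.3
grip_force: 53.0
```

>>> apply_moves([
  [-1, 0, 0, -4, 0, 0, 0],
  [-1, 0, 0, -10, 0, 0, 0],
  [-1, 0, 0, -16, 0, 0, 0],
  [-1, 0, 0, -20, 0, 0, 0],
  [-1, 0, 0, -14, 0, 0, 0],
  [-1, 0, 0, -6, 0, 0, 0],
  [-1, 10, 0, 0, 0, 0, 0],
  [-1, 25, 1, 0, 0, 0, 0],
])

```text
time: 41.05
tool_pos: [549.5, -248.5, 157.8]
tcp_rot: [-180.0, 0.0, 89.9]
ft_force: [0.2, 0.2, -3.6]
finger_gap: 57.2
grip_force: 53.8
```

>>> apply_moves([
  [-1, 35, 1, 0, 0, 0, 0],
  [-1, 35, 1, 0, 0, 0, 0],
  [-1, 35, 1, 0, 0, 0, 0],
  [-1, 35, 1, 0, 0, 0, 0],
  [-1, 35, 1, 0, 0, 0, 0],
  [-1, 35, 0.5, 0, 0, 0, 0],
  [-1, 35, 0, 0, 0, 0, 0],
  [-1, 22, 0, 0, 0, 0, 0],
])

```text
time: 41.85
tool_pos: [554.1, 22.2, 157.0]
tcp_rot: [-179.9, -0.1, 90.1]
ft_force: [0.2, -0.1, -3.3]
finger_gap: 57.0
grip_force: 53.8
```

>>> apply_moves([
  [-1, 11.7, 0, 0, 0, 0, 0],
  [-1, 0, 0, 0, 0, 0, 0],
  [-1, 0, 0, 10, 0, 0, 0],
  [-1, 0, 0, 18, 0, 0, 0],
  [-1, 0, 0, 18, 0, 0, 0],
  [-1, 0, 0, 15, 0, 0, 0],
  [-1, 0, 0, 10, 0, 0, 0],
  [-1, 0, 0, 5, 0, 0, 0],
])

```text
time: 42.65
tool_pos: [554.6, 30.2, 80.6]
tcp_rot: [-179.9, 0.0, 90.0]
ft_force: [-0.7, 0.5, -3.3]
finger_gap: 57.1
grip_force: 53.8
```

>>> apply_moves([
  [-1, 0, 0, 1.5, 0, 0, 0],
  [-1, 0, 0, 1, 0, 0, 0],
  [-1, 0, 0, 0, 0, 0, 0],
  [-1, 0, 0, 0, 0, 0, 0],
  [0.75, 0, 0, 0, 0, 0, 0],
  [0.75, 0, 0, 0, 0, 0, 0],
  [0.75, 0, 0, 0, 0, 0, 0],
  [0.75, 0, 0, 0, 0, 0, 0],
])

```text
time: 43.45
tool_pos: [555.7, 30.8, 80.1]
tcp_rot: [180.0, 0.0, 90.0]
ft_force: [-0.0, -0.3, 0.3]
finger_gap: 74.5
grip_force: 0.0
```

>>> apply_moves([
  [1, 0, 0, 0, 0, 0, 0],
  [1, 0, 0, 0, 0, 0, 0],
  [1, 0, 0, -15, 0, 0, 0],
  [1, 0, 0, -35, 0, 0, 0],
  [1, 0, 0, -35, 0, 0, 0],
  [1, -18, 5.2, 0, 0, 0, 0],
  [1, -36, 10.3, 0, 0, 0, 0],
  [1, -36, 10.3, 0, 0, 0, 0],
])

```text
time: 44.25
tool_pos: [582.1, -59.8, 166.9]
tcp_rot: [179.9, 0.0, 90.1]
ft_force: [-0.3, 0.2, -0.8]
finger_gap: 85.4
grip_force: 0.0
```

>>> apply_moves([
  [1, -36, 10.3, 0, 0, 0, 0],
  [1, -36, 10.3, 0, 0, 0, 0],
  [1, -36, 10.3, 0, 0, 0, 0],
  [1, -36, 10.3, 0, 0, 0, 0],
  [1, -36, 10.3, 0, 0, 0, 0],
  [1, -36, 10.2, 0, 0, 0, 0],
  [1, -16.5, 5, 0, 0, 0, 0],
  [1, 0, 0, 0, 0, 0, 0],
])

```text
time: 45.05
tool_pos: [648.0, -294.7, 165.7]
tcp_rot: [180.0, 0.1, 89.8]
ft_force: [0.9, -0.2, -0.8]
finger_gap: 85.7
grip_force: 0.0
```

>>> apply_moves([
  [1, 0, 0, 10, 0, 0, 0],
  [1, 0, 0, 25, 0, 0, 0],
  [1, 0, 0, 25, 0, 0, 0],
  [1, 0, 0, 17, 0, 0, 0],
  [1, 0, 0, 9.5, 0, 0, 0],
  [1, 0, 0, 0, 0, 0, 0],
  [-1, 0, 0, 0, 0, 0, 0],
  [-1, 0, 0, 0, 0, 0, 0],
])

```text
time: 45.85
tool_pos: [649.0, -292.2, 80.2]
tcp_rot: [179.9, 0.1, 90.0]
ft_force: [0.4, 0.5, 0.4]
finger_gap: 59.2
grip_force: 0.1
```

>>> apply_moves([
  [-1, 0, 0, 0, 0, 0, 0],
  [-1, 0, 0, 0, 0, 0, 0],
  [-1, 0, 0, 0, 0, 0, 0],
  [-1, 0, 0, 0, 0, 0, 0],
  [-1, 0, 0, 0, 0, 0, 0],
  [-1, 0, 0, 0, 0, 0, 0],
  [-1, 0, 0, 0, 0, 0, 0],
  [-1, 0, 0, 0, 0, 0, 0],
])

```text
time: 46.65
tool_pos: [648.8, -292.3, 80.4]
tcp_rot: [179.9, 0.1, 90.0]
ft_force: [-2.0, 1.2, 6.4]
finger_gap: 55.5
grip_force: 51.4
```

>>> apply_moves([
  [-1, 0, 0, -4, 0, 0, 0],
  [-1, 0, 0, -10, 0, 0, 0],
  [-1, 0, 0, -16, 0, 0, 0],
  [-1, 0, 0, -20, 0, 0, 0],
  [-1, 0, 0, -14, 0, 0, 0],
  [-1, 0, 0, -6, 0, 0, 0],
  [-1, 8, -3, 0, 0, 0, 0],
  [-1, 18, -6.5, 0, 0, 0, 0],
])

```text
time: 47.45
tool_pos: [638.0, -266.1, 147.6]
tcp_rot: [-180.0, 0.0, 89.9]
ft_force: [-0.3, 1.4, -4.4]
finger_gap: 55.3
grip_force: 52.0
```

>>> apply_moves([
  [-1, 28, -10, 0, 0, 0, 0],
  [-1, 30, -11, 0, 0, 0, 0],
  [-1, 30, -11, 0, 0, 0, 0],
  [-1, 30, -11, 0, 0, 0, 0],
  [-1, 30, -11, 0, 0, 0, 0],
  [-1, 30, -11, 0, 0, 0, 0],
  [-1, 25, -10, 0, 0, 0, 0],
  [-1, 15, -6, 0, 0, 0, 0],
])

```text
time: 48.25
tool_pos: [555.6, -45.3, 147.0]
tcp_rot: [-179.9, -0.1, 90.1]
ft_force: [0.5, -0.3, -4.3]
finger_gap: 55.8
grip_force: 52.1
```

>>> apply_moves([
  [-1, 0, 0, 0, 0, 0, 0],
  [-1, 0, 0, 0, 0, 0, 0],
  [-1, 0, 0, 10, 0, 0, 0],
  [-1, 0, 0, 18, 0, 0, 0],
  [-1, 0, 0, 18, 0, 0, 0],
  [-1, 0, 0, 15, 0, 0, 0],
  [-1, 0, 0, 10, 0, 0, 0],
  [-1, 0, 0, 5, 0, 0, 0],
])

```text
time: 49.05
tool_pos: [556.7, -48.1, 70.6]
tcp_rot: [-179.9, -0.0, 90.0]
ft_force: [-0.2, 0.4, -3.8]
finger_gap: 55.5
grip_force: 52.2
```

>>> apply_moves([
  [-1, 0, 0, 1.5, 0, 0, 0],
  [-1, 0, 0, 1, 0, 0, 0],
  [-1, 0, 0, 0, 0, 0, 0],
  [-1, 0, 0, 0, 0, 0, 0],
  [0.75, 0, 0, 0, 0, 0, 0],
  [0.75, 0, 0, 0, 0, 0, 0],
  [0.75, 0, 0, 0, 0, 0, 0],
  [0.75, 0, 0, 0, 0, 0, 0],
])

```text
time: 49.85
tool_pos: [557.8, -47.8, 70.2]
tcp_rot: [180.0, 0.0, 90.0]
ft_force: [-0.3, 0.1, -0.2]
finger_gap: 74.8
grip_force: 0.0
```

>>> apply_moves([
  [1, 0, 0, 0, 0, 0, 0],
  [1, 0, 0, 0, 0, 0, 0],
  [1, 0, 0, -15, 0, 0, 0],
  [1, 0, 0, -35, 0, 0, 0],
  [1, 0, 0, -40, 0, 0, 0],
  [1, 0, 0, -40, 0, 0, 0],
  [1, 0, 0, 0, 0, 0, 0],
  [1, -40, 0, 0, 0, 0, 0],
])

```text
time: 50.65
tool_pos: [559.2, -85.0, 203.4]
tcp_rot: [179.7, -0.0, 90.3]
ft_force: [0.8, -1.1, -1.0]
finger_gap: 85.6
grip_force: 0.0
```

>>> apply_moves([
  [1, -45, -20, 0, 0, 0, 0],
  [1, -45, -20, 0, 0, 0, 0],
  [1, -45, -20, 0, 0, 0, 0],
  [1, -45, -20, 0, 0, 0, 0],
  [1, 0, 0, 0, 0, 0, 0],
  [1, 0, 0, 0, 0, 0, 0],
  [1, 0, 0, 0, 0, 0, 0],
  [1, 0, 0, 0, 0, 0, 0],
])

```text
time: 51.45
tool_pos: [478.1, -266.5, 200.0]
tcp_rot: [180.0, -0.0, 90.1]
ft_force: [0.1, -0.4, 0.2]
finger_gap: 84.9
grip_force: 0.0
```

```bash
python3 - <<'E'
from h import *
from bench import r
for n in("top","scene"):
    d=r.snapshot(n);cv2.imwrite(f"pics/{n}9.png",d["color"])
    for lab,dd in(("start",pickle.load(open(n+"0.pkl","rb"))),("now",d)):
        P=cloud(dd).reshape(-1,3);x,y,z=P.T
        for t,m in dict(square=(abs(x-558)<45)&(y>-90)&(y<-12)&(z>115),steel=(abs(x-555)<45)&(y>-5)&(y<70)&(z>118)&(z<134),cap=(abs(x-552)<45)&(y>80)&(y<150)&(z>122),bplus=(x>590)&(x<665)&(y>72)&(y<160)&(z>36)&(z<56),bminus=(x>590)&(x<665)&(y<-3)&(y>-90)&(z>40)&(z<66),dishbar=(abs(x-518)<45)&(abs(y-284)<45)&(z>44)&(z<64)).items():
            Q=P[m]; print(n,lab,t,len(Q),Q.mean(0).round(1) if len(Q) else '',rect(Q)[0] if len(Q)>5 else '')
E
```

```text
top start square 739 [557.5 -47.6 123. ] [558.  -47.5]
top start steel 540 [555.5  29.7 126.6] [556.6  29.2]
top start cap 167 [551.3 112.6 132.9] [551.1 112.5]
top start bplus 174 [624.4 115.2  45. ] [621.8 112.9]
top start bminus 278 [626.6 -45.5  49.9] [628.1 -45.8]
top start dishbar 0  
top now square 740 [558.  -46.8 122.8] [558.  -47.5]
top now steel 539 [554.6  30.3 126.8] [554.5  31.1]
top now cap 169 [550.6 111.5 132.7] [551.  111.5]
top now bplus 173 [624.1 115.2  45. ] [621.9 112.8]
top now bminus 279 [626.5 -45.4  49.9] [628.1 -45.8]
top now dishbar 182 [518.7 282.2  54.1] [519.4 282.3]
scene start square 536 [559.4 -42.  120.5] [556.8 -45.5]
scene start steel 448 [560.1  37.6 124.6] [556.2  32.4]
scene start cap 207 [553.9 116.1 129.5] [551.6 113.8]
scene start bplus 332 [620.3 113.2  42.2] [621.2 114.4]
scene start bminus 251 [630.3 -37.2  48. ] [629.6 -38.8]
scene start dishbar 0  
scene now square 534 [559.4 -41.6 120.5] [557.2 -45.2]
scene now steel 438 [559.4  38.1 124.5] [555.3  32.6]
scene now cap 202 [553.3 115.4 129.6] [551.7 113.4]
scene now bplus 338 [620.4 113.4  42.1] [621.2 114.2]
scene now bminus 256 [630.4 -37.3  47.7] [629.3 -39.6]
scene now dishbar 335 [521. 287.  51.] [519.3 284.4]
```

View pics/scene9.png

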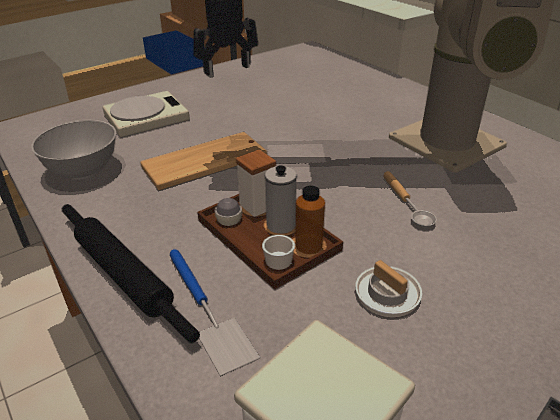

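The three containers are back on their spots at (255,185), (281,200) and (310,220), within about 2 mm of where they started. The cutter lies flat in the dish at (388,285), and the robot is clear.

```bash
python3 -c "
from bench import r
print(r.hand_in())"
```

```text
the job is handed in; nothing more can be done
None
```

The job is done and handed in at about 51 s of the 136 s allowed, with no verdict shown: the camera check just before put the containers back within about 2 mm of their starts, the cutter flat in the dish within about 2 mm of centre, and the ramekin and timer unmoved.

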